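# Latch the moisture-tin tray into the oven rack

### The job

Carry the loose tray of moisture tins by its handle to the empty bay of the grey rack and set it down level in the mouth of the bay, before the yellow catch. Then slide it in gently so that its own front edge lifts the catch, and on against the spring buffer until the catch drops behind it, without ramming the buffer to its end; let go, so that the tray stays latched with all four tins standing in it. Keep the gripper off the rack and its catch, and leave the other tray and everything else on the bench alone.

Things in the scene. Friction and masses are not known exactly. Their poses are not given: they have to be found in the camera images.
- tray: Loose square aluminium tray, 130 x 130 mm, rim 22 mm high all round (side rims 10 mm wide, end walls 4 mm), floor 4 mm thick, with four tins in it 0.55 to 0.85 kg in all. Origin: centre of its underside; z up, x along its handle. It is alike both ways round.
- handle (a point): Centre of the tray's blue handle bar, 85 mm above the tray's origin: the bar is 114 mm long (tray x), 12 mm wide (y), 10 mm thick, on two dark upright legs 12 mm wide (y), whose outer faces stand at tray x = -57 and +57 mm. Only tins (tops 36 mm up) lie below the bar. The tray can also be pushed along by a leg, from outside, best low, 28 mm up; pushed high it pitches.
- tin1: Moisture tin with lid, closed, 47 mm across, 32 mm high, 60 g, standing loose in the tray. Origin: centre of its underside, 4 mm above the tray's origin.
- tin2: Another tin in the tray, the same.
- tin3: Another tin in the tray, the same.
- tin4: Another tin in the tray, the same.
- rack: Grey rack bolted to the bench, base 405 x 350 x 8 mm with two bays side by side that open towards its -x; the bay at its +y side is full, the bay at its -y side is empty. Origin: on the bench, midway between the bays; x points into the bays, z up.
- bay (a point): Point on the middle line of the empty bay, on its floor, 8 mm above the bench. A latched tray has its origin here, give or take 24 mm along x. x points into the bay, y left, z up. Inwards of x = -40 mm the rails leave 1.5 mm each side of the tray. Guides are 14 mm high over the floor, rails 29 mm; small lips reach 2.5 mm over the tray's side rims from x = -20 mm in.
- mouth (a point): Point on the bay's middle line and floor 200 mm before bay, axes the same. A tray set down with its origin here stands between the guides, clear of the catch. The guides stand 68.5 mm either side of the middle line at the tray's rear, 67.5 at its front (tray half width 65), narrowing evenly to 66.5; only the outermost 15 mm, behind the tray, flare. The ramp of the catch meets the tray's front edge when its origin is 8 to 50 mm further in.
- buffer (a point): Nominal place of the black rubber tip of the bay's spring buffer, 14 mm above the floor; the true tip lies up to 21 mm nearer or farther along x, not reported. It pushes back with 2 N at first touch and 1 N more per mm; its hard end is at 9.5 mm. The catch drops 4 to 7 mm after touch, when the push has grown 7 to 12 N over plain sliding (3 to 8 N). Let go early, the tray is pushed back out.
- catch (a joint): Yellow catch of the empty bay: 0 = down at rest, about 0.18 rad while it rides on a tray's rim. An arm outside the right-hand (-y) rail, pivoted at its inner end; its nose, with a ramp facing the mouth, hangs over the outer 6 mm of the tray, tip 4 mm above the floor, and falls by its weight (70 g). It shares one slotted plate with the buffer, bolted anywhere within 21 mm of nominal along x.
- full_tray: Bystander: a like tray with four tins, latched in the other bay. Origin: centre of its underside.
- pan: Bystander: steel pan, 124 mm across, 28 mm high. Origin: centre of its underside.
- spare_tin: Bystander: tin on the bench, 47 mm across, 32 mm high.
- wash_bottle: Bystander: white wash bottle with red cap, 60 mm across, 150 mm high.
- spatula: Bystander: spatula lying flat, 190 mm long.
- marker: Bystander: white marker pen with red cap, 125 mm long, lying.
- former: Bystander: small brass-footed tamper with black knob, 40 mm across, 71 mm high.
- dish: Bystander: aluminium dish, 90 mm across, 22 mm high.
Mind the look-alikes: they are no part of the job. What is shaped like the tin2 but green is not meant.

How it is judged:
By the outcome, as a careful person would: the job done as asked, in the order asked, and still so for the second after the job is handed in, with the robot touching nothing.
It also fails if it takes over 72 s, if anything falls off the work surface, if the arm or the gripper's body presses on something with over 40 N, if the wrist force passes 120 N, or if a joint passes its speed limit or range.

### The arm

A 7-joint arm with a two-finger parallel gripper is mounted at the origin on the work surface. World frame = base frame: x ahead of the robot, y to its left, z up, the work surface at z = 0. Lengths are in m, angles in rad, forces in N, time in s.
With the tool pointing down it reaches from about 0.4 to 0.85 m from the base axis. Payload 10.4 kg.
Tool frame: the origin (TCP) lies at the very end of the fingers, on their centre line; the grasp point (between the pads) lies 19 mm behind it; z points along the fingers, y is the line along which they close (so a half turn about z gives the same grasp; the last joint's range is limited). The gripper opens to 87 mm and grips with 3 to 60 N. Pads are 19 mm wide; open, the fingers measure 117 mm over their backs; the gripper's body (75 mm by 190 mm) begins 51 mm behind the grasp point.
Start: joints at [-1.303, 0.332, -0.065, 1.46, 0.022, 1.35, -0.088], TCP at [0.179, 0.599, 0.223] pointing down, gripper open.
Joint ranges: [-2.6, 2.6], [-0.5, 2.12], [-1.47, 1.34], [0.16, 2.42], [-1.27, 4.41], [0.06, 2.06], [-2.6, 2.6]. Speed limits (rad/s): [2.22, 2.22, 2.79, 2.79, 3.14, 3.14, 3.14].

### API

Orientations are given as a unit quaternion [x, y, z, w].
In Python, from bench import * gives the robot as it stands.
- The arm moves only by the tool step_arm, never from a script. Its arguments are lists of equal length, an entry for each row: "delta_pos": the shift along the world's x, y, z in units of 25 mm (1.0 is 25 mm), a list of three; "turn": the turn about the world's z in units of 0.12 rad (1.0 is 0.12 rad). In form: {"delta_pos": [[tx, ty, tz], ...], "turn": [turn, ...]}. A call has 1 to 12 rows; each row shifts and turns the commanded pose from where the row before left it; what a row does not reach is not made up. A row lasts 1/10 s, in which the tool goes at most 50 mm and 8.59 degrees, less where a joint would pass 70% of its speed; a pose out of reach is approached as far as the arm can. A call with a number of a shift or a turn outside -1 to 1 is refused whole. A call with a gripper value outside its range is refused whole. "grip" is the closure, from 0 (fully open) to 1 (shut), set as the call begins (left out, the last holds). The fingers move at their own pace and stop on an object; "newtons" is the grip in N (left out, the last holds). Time passes only in rows, so rows that do not move let the fingers close. It gives the time, the measured TCP pose, the force, the opening and the grip force at its end, in the units of the state.
- read_state(): the state, without advancing time (a new reading comes with each control period).
- camera(name): name is "scene" or "side" or "wrist"; returns a dict with "image" (400x640x3 uint8, red, green, blue), "z_map" (400x640 float32, m along the optical axis (not along the pixel's ray), 0 where there is no reading), "mtx" (3x3 intrinsics, pixels), "view" (4x4, takes a point from world to camera coordinates). Camera axes: x right, y up, looking along -z (the intrinsics and any distortion apply to the point x, -y, -z); pixel columns grow to the right and rows downward; lengths in m; the calibration is good to about 2 mm. A picture is of the moment at which its call begins.
- close_job(): hands the job in; it is judged then, once.
The state is a dict: "time": time; "joint_positions": joint angles; "joint_vel": joint speeds; "joint_torque": joint torques, N m; "ee_pos": TCP position; "eef_rot": TCP orientation; "ft_force": force on the tool from outside, world axes, zero at the start; "torque": the same for the moment, N m; "width": finger opening in m; "grip_force": force on a finger pad.
Only numpy, scipy, OpenCV 4.12 (cv2) and the standard library are available. Lean on these libraries where they do the work, as an engineer would, in place of code of your own. Each camera call takes 0.05 s, during which the arm holds its last target. There are 200 camera calls.

## Working session

There is one attempt and no reset: what is moved stays moved. The work goes in short steps, Python scripts to look and compute and a tool call to move; the robot and the scene stay as the last step left them, time stands still between calls to the robot, and variables do not carry over. Pictures are saved under pics/ and viewed, at most 10 in all, crops included, and the job is handed in when it is done.

Besides the shell and the picture viewer there is one more tool, called after ">>>" by a JSON object that holds its "method" and its "body", one argument or row to a line. step_arm: Moves the arm, as the interface text tells. Shifts and turns lie within -1 to 1; 1 stands for 25 mm of shift or 0.12 rad of turn. Its arguments: {"type":"object","properties":{"delta_pos":{"type":"array"},"turn":{"type":"array"},"grip":{"type":"number"},"newtons":{"type":"number"}},"required":["delta_pos","turn"]}

```bash
mkdir -p pics; cat > h.py <<'E'
from bench import *
import numpy as np, cv2, json
def snap(n,f):
    c=camera(n); np.savez(f'pics/{f}.npz',**c); cv2.imwrite(f'pics/{f}.png',c['image'][:,:,::-1]); return c
def pts(c):
    z=c['z_map']; K=c['mtx']; v,u=np.mgrid[0:z.shape[0],0:z.shape[1]]
    p=np.stack([(u-K[0,2])/K[0,0]*z,-(v-K[1,2])/K[1,1]*z,-z,np.ones_like(z)],-1)
    w=p@np.linalg.inv(c['view']).T; w=w[...,:3]; w[z<=0]=np.nan; return w
def ray(c,u,v,h):
    K=c['mtx'];T=np.linalg.inv(c['view']); d=T[:3,:3]@np.array([(u-K[0,2])/K[0,0],-(v-K[1,2])/K[1,1],-1]); o=T[:3,3]
    return o+d*(h-o[2])/d[2]
E
python3 - <<'E'
from h import *
a=snap('scene','s0');b=snap('side','d0')
print(read_state()['ee_pos'],read_state()['eef_rot'],a['view'].round(3).tolist(),b['view'].round(3).tolist())
E
```

```text
[0.17908918 0.59841677 0.22184508] [ 1.44851409e-01  9.89453212e-01 -6.38186090e-04 -5.79737097e-05] [[0.039, 0.999, 0.008, -0.016], [-0.737, 0.023, 0.675, 0.323], [0.674, -0.033, 0.738, -1.689], [0.0, 0.0, 0.0, 1.0]] [[0.893, -0.449, 0.003, -0.465], [0.339, 0.678, 0.652, -0.238], [-0.295, -0.581, 0.758, -1.086], [0.0, 0.0, 0.0, 1.0]]
```

View pics/s0.png

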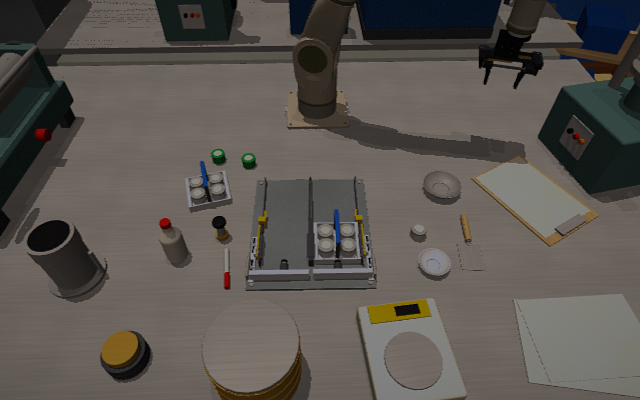

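View pics/d0.png

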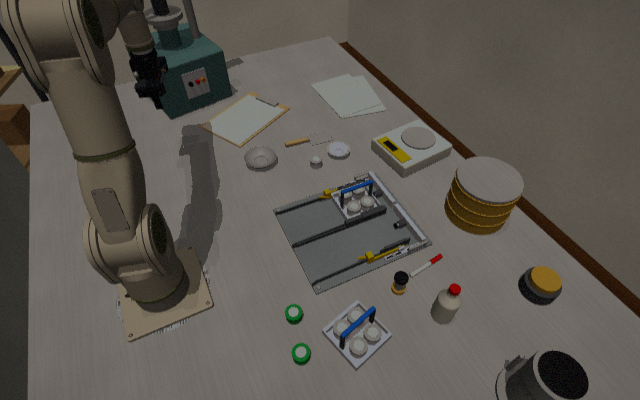

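The scene view shows the loose tray near (207,188), its blue handle running roughly along the image column. The rack is at (310,235), with the empty bay on the left between columns 255 and 310 and its mouth towards the robot. The side view shows the loose tray at (357,333) and the empty bay at (350,265).

```bash
cat >> h.py <<'E'
def load(f): return dict(np.load(f'pics/{f}.npz'))
def blue(c):
    h=cv2.cvtColor(c['image'],cv2.COLOR_RGB2HSV); return ((h[...,0]>100)&(h[...,0]<125)&(h[...,1]>150)&(h[...,2]>60)).astype(np.uint8)
def yellow(c):
    h=cv2.cvtColor(c['image'],cv2.COLOR_RGB2HSV); return ((h[...,0]>18)&(h[...,0]<32)&(h[...,1]>150)&(h[...,2]>90)).astype(np.uint8)
def blobs(m,amin):
    n,l,s,ce=cv2.connectedComponentsWithStats(m); return [(l==i) for i in range(1,n) if s[i,4]>=amin]
E
python3 - <<'E'
from h import *
for f in('s0','d0'):
    c=load(f);w=pts(c)
    for nm,fn in(('b',blue),('y',yellow)):
      for m in blobs(fn(c),12):
        q=w[m];q=q[~np.isnan(q[:,0])]
        if len(q)<8 or np.median(q[:,0])<0.25 or abs(np.median(q[:,1]))>.5 or np.median(q[:,2])>.2: continue
        top=q[q[:,2]>np.percentile(q[:,2],40)] 
        r=cv2.minAreaRect((top[:,:2]*1000).astype(np.float32))
        l=cv2.fitLine((top[:,:2]).astype(np.float32),cv2.DIST_L2,0,.01,.01).ravel()
        print(f,nm,len(q),q.mean(0).round(4),'zmax',np.percentile(q[:,2],95).round(4),'rect',np.round(r[0],1),np.round(r[1],1),'ang',np.degrees(np.arctan2(l[1],l[0])).round(2))
# ortho
img=np.zeros((500,520,3),np.uint8)
for f in('s0','d0'):
    c=load(f);w=pts(c)
    u=((0.20-w[...,1])*1000);v=((0.85-w[...,0])*1000)
    ok=(u>0)&(u<520)&(v>0)&(v<500)&(w[...,2]<.12)
    # height shading
    for a,b,col in zip(v[ok].astype(int),u[ok].astype(int),c['image'][ok][:,::-1]): img[a:a+2,b:b+2]=col
cv2.imwrite('pics/ortho.png',img)
E
```

```text
s0 b 93 [ 0.433  -0.3631  0.0874] zmax 0.0923 rect [ 434.9 -362.2] [108.1  10.1] ang 15.08
s0 b 138 [0.6549 0.0329 0.0951] zmax 0.1007 rect [655.1  33.4] [ 10.7 111. ] ang -1.02
s0 y 49 [0.5731 0.1018 0.0372] zmax 0.0421 rect [569.1 103.1] [42.2 19.9] ang 11.78
s0 y 44 [ 0.5658 -0.18    0.0339] zmax 0.0418 rect [ 566.4 -180.9] [34.1 18. ] ang -19.46
s0 y 43 [ 0.6321 -0.1904  0.0231] zmax 0.0264 rect [ 633.3 -190.1] [ 5.1 80.5] ang -1.58
s0 y 45 [0.6348 0.1107 0.022 ] zmax 0.0262 rect [634.7 111.4] [ 4.1 81.1] ang -1.69
s0 y 793 [0.8934 0.1632 0.0579] zmax 0.0608 rect [892.6 170.4] [ 46.2 148.3] ang -84.05
s0 y 910 [ 0.9633 -0.4797  0.0661] zmax 0.0691 rect [ 963.2 -479. ] [74.  76.3] ang -13.38
s0 y 34 [ 1.0765 -0.2344  0.1414] zmax 0.1495 rect [1077.7 -234.2] [42.5  4.1] ang 51.04
d0 b 100 [0.6525 0.0341 0.0963] zmax 0.1 rect [649.9  33.7] [ 13.  112.1] ang -1.21
d0 b 207 [ 0.4269 -0.363   0.0886] zmax 0.0917 rect [ 428.  -362.6] [112.2  11.1] ang 14.51
d0 y 229 [0.8894 0.1622 0.0576] zmax 0.0609 rect [887.8 171.5] [ 46.7 145.7] ang -83.68
d0 y 33 [ 0.9068 -0.1476  0.147 ] zmax 0.1503 rect [ 906.7 -146.2] [92.2 13.9] ang 76.4
d0 y 39 [0.5871 0.1096 0.0328] zmax 0.0418 rect [577.8 106.1] [20.2 16.1] ang 87.69
d0 y 36 [ 0.984  -0.262   0.1475] zmax 0.1501 rect [ 989.2 -262.3] [12.3 96.6] ang -3.2
d0 y 14 [0.5562 0.0985 0.0301] zmax 0.0363 rect [550.6  98.7] [13.5 10.1] ang 2.67
d0 y 17 [ 0.9014 -0.1514  0.048 ] zmax 0.0527 rect [ 900.3 -151.3] [48.6  4.8] ang 77.08
d0 y 32 [ 0.9867 -0.2632  0.0982] zmax 0.1037 rect [ 988.5 -263.5] [12.9 94.6] ang -4.85
d0 y 37 [ 0.9727 -0.2601  0.0481] zmax 0.0524 rect [ 974.6 -260.2] [ 16.4 107.3] ang -15.81
d0 y 111 [ 0.5975 -0.1824  0.0288] zmax 0.041 rect [ 603.5 -181.3] [ 20.9 131. ] ang -10.26
d0 y 554 [ 0.9586 -0.479   0.0656] zmax 0.0684 rect [ 958.1 -478.6] [74.7 76. ] ang 19.78
d0 y 39 [ 0.5955 -0.3043  0.0113] zmax 0.0136 rect [ 596.9 -305. ] [18.8 34.1] ang -38.24
```

View pics/ortho.png

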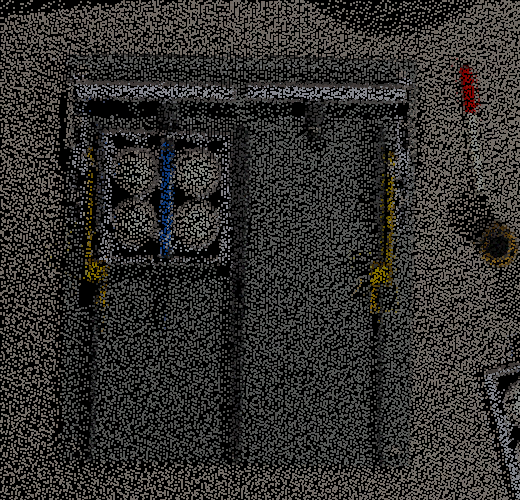

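The top-down map shows the empty bay's middle line near y = -0.11, with its catch nose near (380,275), i.e. x ≈ 0.57. Rack yaw is about -1.1°. I'll move above the bay for a wrist view, then go on to the tray.

>>> {"method": "step_arm", "body": {
  "delta_pos": [
    [1,-1,0.4],
    [1,-1,0.4],
    [1,-1,0.4],
    [1,-1,0.4],
    [1,-1,0.4],
    [1,-1,0.4],
    [1,-1,0.4],
    [1,-1,0.4],
    [1,-1,0.4],
    [1,-1,0.4],
    [1,-1,0.4],
    [1,-1,0.4]
  ],
  "turn": [-0.9,-0.9,-0.9,-0.9,-0.9,-0.9,-0.9,-0.9,-0.9,-0.9,-0.9,-0.9]
}}

```text
time: 1.3
ee_pos: [0.4799, 0.2975, 0.3427]
eef_rot: [0.714, 0.7, -0.0, -0.0]
ft_force: [0.4, 0.3, -1.1]
width: 0.0869
grip_force: 0.0
```

>>> {"method": "step_arm", "body": {
  "delta_pos": [
    [0,-1,0],
    [0,-1,0],
    [0,-1,0],
    [0,-1,0],
    [0,-1,0],
    [0,-1,0],
    [0,-1,0],
    [0,-1,0],
    [0,-1,0],
    [0,-1,0],
    [0,-1,0],
    [0,-1,0]
  ],
  "turn": [-0.9,-0.9,-0.9,-0.9,-0.9,-0.9,-0.9,-0.9,-0.9,-0.9,-0.9,-0.9]
}}

```text
time: 2.5
ee_pos: [0.4789, -0.0022, 0.3424]
eef_rot: [0.992, 0.127, -0.0, -0.0]
ft_force: [0.2, -0.0, 0.1]
width: 0.0869
grip_force: 0.0
```

>>> {"method": "step_arm", "body": {
  "delta_pos": [
    [0.2,-1,0],
    [0.2,-1,0],
    [0.2,-1,0],
    [0.2,-1,0],
    [0,0,0],
    [0,0,0]
  ],
  "turn": [0,0,0,0,0,0]
}}

```text
time: 3.1
ee_pos: [0.499, -0.1013, 0.3423]
eef_rot: [0.992, 0.129, -0.0, -0.0]
ft_force: [-0.4, 0.1, 0.2]
width: 0.0872
grip_force: 0.0
```

```bash
python3 - <<'E'
from h import *
a=snap('wrist','w1');s=read_state();print(s['ee_pos'],s['eef_rot'],s['joint_positions'],s['ft_force'])
E
```

```text
[ 0.49908023 -0.10051024  0.34232052] [ 9.91613306e-01  1.29239967e-01 -2.61466057e-04 -1.17688501e-04] [-0.57881803  0.01161886  0.704555    1.58795645 -0.00762353  1.54534982
 -1.18568944] [0.49713216 1.16228265 0.52825386]
```

View pics/w1.png

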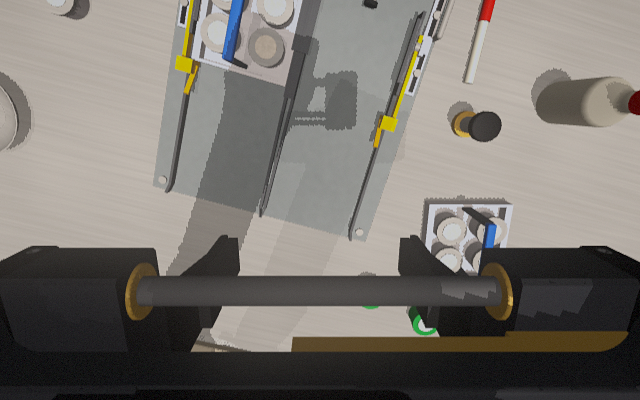

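The wrist view shows the rack from above. The empty bay's mouth lies between the guide ends at about (262,213) and (352,238), the catch nose is at (388,124), and the loose tray is at (468,235). Next I'll fit the guides and rails from depth.

```bash
python3 - <<'E'
from h import *
c=load('w1');w=pts(c);w=w[:330].reshape(-1,3);col=c['image'][:330].reshape(-1,3)
ok=~np.isnan(w[:,0])&(w[:,2]<.12);w=w[ok]
base=w[(w[:,0]>.42)&(w[:,0]<.5)&(w[:,1]>-.15)&(w[:,1]<-.06)];print('floor z',np.median(base[:,2]))
b=w[(w[:,0]>.40)&(w[:,0]<.5)&(w[:,1]>-.36)&(w[:,1]<-.25)];print('bench z',np.median(b[:,2]))
# guides: cross-section by x slices
for x in np.arange(.36,.76,.02):
    s=w[abs(w[:,0]-x)<.01]; g=s[(s[:,2]>.0155)&(s[:,1]<-.01)&(s[:,1]>-.23)]
    L=g[(g[:,1]>-.06)];R=g[(g[:,1]<-.155)]
    f=lambda q: (len(q),np.percentile(q[:,1],[2,50,98]).round(4).tolist(),np.percentile(q[:,2],90).round(4)) if len(q)>3 else len(q)
    print(round(x,2),f(L),f(R))
s=w[(w[:,1]>-.16)&(w[:,1]<-.06)]
fl=s[(s[:,2]>.004)];print('base edge x',np.percentile(fl[:,0],[0.1,1]))
for nm,fn in(('b',blue),('y',yellow)):
  W=pts(c)
  for m in blobs(fn(c),12):
    m[330:]=0
    q=W[m];q=q[~np.isnan(q[:,0])]
    if len(q)<20: continue
    zm=np.percentile(q[:,2],90);top=q[q[:,2]>zm-.006]
    r=cv2.minAreaRect((top[:,:2]*1000).astype(np.float32))
    l=cv2.fitLine((top[:,:2]).astype(np.float32),cv2.DIST_L2,0,.01,.01).ravel()
    print(nm,len(q),q.mean(0).round(4),'z',zm.round(4),np.round(r[0],1),np.round(r[1],1),np.degrees(np.arctan2(l[1],l[0])).round(2),'xr',np.percentile(q[:,0],[1,99]).round(4))
E
```

```text
floor z 0.00791604555157499
bench z 0.008753538426730878
0.36 0 0
0.38 (8, [-0.037, -0.0346, -0.0334], np.float64(0.0224)) (13, [-0.1843, -0.1822, -0.1798], np.float64(0.0224))
0.4 (54, [-0.0406, -0.0344, -0.0309], np.float64(0.0234)) (39, [-0.1822, -0.1792, -0.1772], np.float64(0.0227))
0.42 (75, [-0.041, -0.0346, -0.0307], np.float64(0.0232)) (39, [-0.1814, -0.1791, -0.1772], np.float64(0.0226))
0.44 (76, [-0.0416, -0.036, -0.0309], np.float64(0.0229)) (41, [-0.1816, -0.1791, -0.1775], np.float64(0.0225))
0.46 (79, [-0.042, -0.0347, -0.0307], np.float64(0.0229)) (44, [-0.1817, -0.1792, -0.1776], np.float64(0.0228))
0.48 (82, [-0.0428, -0.0367, -0.031], np.float64(0.0228)) (43, [-0.1818, -0.1794, -0.1777], np.float64(0.0226))
0.5 (83, [-0.0433, -0.035, -0.0312], np.float64(0.0234)) (45, [-0.1822, -0.1794, -0.178], np.float64(0.0232))
0.52 (88, [-0.0439, -0.0374, -0.0312], np.float64(0.0231)) (47, [-0.182, -0.1798, -0.1781], np.float64(0.0232))
0.54 (90, [-0.0444, -0.0352, -0.0314], np.float64(0.0231)) (85, [-0.1822, -0.1758, -0.1703], np.float64(0.0361))
0.56 (94, [-0.045, -0.0381, 
[... 1067 characters left out ...]
0992 [626.6  34.1] [11.3 63.9] -1.74 xr [0.5955 0.6571]
b 189 [ 0.4668 -0.3519  0.0895] z 0.0905 [ 466.5 -352.1] [33.7 11.6] 13.9 xr [0.4498 0.4828]
y 622 [0.5892 0.1051 0.0304] z 0.0406 [564.1 105.1] [22.1 43.8] 12.86 xr [0.5434 0.6557]
y 32 [ 0.6901 -0.191   0.0226] z 0.0254 [ 689.7 -191.3] [4.9 8.3] 4.86 xr [0.6855 0.6985]
y 561 [ 0.5967 -0.1836  0.0301] z 0.0402 [ 559.9 -181. ] [20.8 44.4] -14.85 xr [0.5395 0.672 ]
y 162 [ 0.6009 -0.2913  0.0121] z 0.0131 [ 601.7 -293.4] [35.  24.7] 7.72 xr [0.585  0.6197]
y 197 [ 0.5399 -0.1396  0.4317] z 0.4334 [ 539.2 -140. ] [12.9  2.7] 15.0 xr [0.5334 0.5447]
y 195 [ 0.5148 -0.0472  0.4321] z 0.4335 [514.2 -47.2] [12.   2.3] 14.59 xr [0.5085 0.5198]
```

The fits give:
- **Bay line:** y ≈ -0.1091 - 0.0175(x - 0.42), yaw about -1.05°.
- **Mouth and catch:** mouth x ≈ 0.465, catch nose front x ≈ 0.54.
- **Buffer:** expected touch at tray origin x ≈ 0.64.
- **Handle:** about (0.4315, -0.3624, 0.086), yaw 14.8°, which the tool already has.

>>> {"method": "step_arm", "body": {
  "delta_pos": [
    [-0.225,-0.873,0],
    [-0.225,-0.873,0],
    [-0.225,-0.873,0],
    [-0.225,-0.873,0],
    [-0.225,-0.873,0],
    [-0.225,-0.873,-1],
    [-0.225,-0.873,-1],
    [-0.225,-0.873,-1],
    [-0.225,-0.873,-1],
    [-0.225,-0.873,-1],
    [-0.225,-0.873,-1],
    [-0.225,-0.873,-1]
  ],
  "turn": [0,0,0,0,0,0,0,0,0,0,0,0]
}}

```text
time: 4.35
ee_pos: [0.4323, -0.3624, 0.1663]
eef_rot: [0.991, 0.13, 0.0, -0.0]
ft_force: [0.3, 0.5, 0.2]
width: 0.0874
grip_force: 0.0
```

```bash
python3 - <<'E'
from h import *
a=snap('side','d1');b=snap('wrist','w2');s=read_state();print(s['ee_pos'],s['eef_rot'])
for c in(a,b):
  W=pts(c)
  for m in blobs(blue(c),12):
    q=W[m];q=q[~np.isnan(q[:,0])&(q[:,1]<-.2)]
    if len(q)<20: continue
    zm=np.percentile(q[:,2],90);top=q[q[:,2]>zm-.006]
    r=cv2.minAreaRect((top[:,:2]*1000).astype(np.float32))
    l=cv2.fitLine((top[:,:2]).astype(np.float32),cv2.DIST_L2,0,.01,.01).ravel()
    print(len(q),zm,np.round(r[0],1),np.round(r[1],1),np.degrees(np.arctan2(l[1],l[0])).round(2))
cv2.imwrite('pics/d1w2.png',np.vstack([a['image'][150:,200:600],b['image'][:,120:520]])[:,:,::-1][:600])
E
```

```text
[ 0.42937489 -0.36345518  0.16437427] [ 0.99177461  0.1279706  -0.00237699 -0.00099569]
168 0.09134941136967753 [ 417.2 -365.5] [90.8 12.2] 15.09
62 0.09053061527041631 [ 434.9 -361.2] [ 4.7 10.7] -75.58
855 0.09053024532521449 [ 400.6 -370.5] [53.1 10.5] 14.89
```

View pics/d1w2.png

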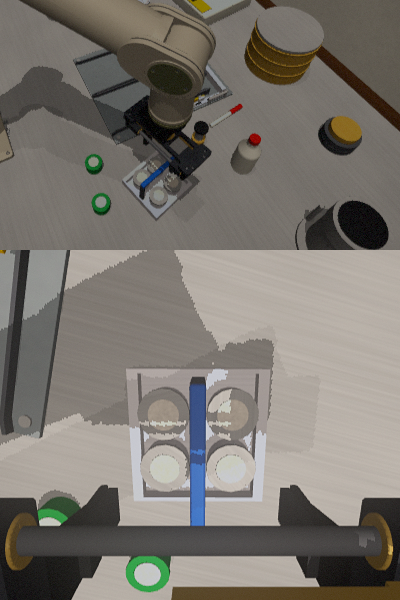

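The bar is centred between the fingers, at crop column ~197 in the wrist view, and the tool is within 2 mm of the bar centre at (0.4295, -0.3628). I'll descend and grasp.

>>> {"method": "step_arm", "body": {
  "delta_pos": [
    [0,0,-1],
    [0,0,-1],
    [0,0,-0.8],
    [0,0,-0.6],
    [0,0,-0.5],
    [0,0,0],
    [0,0,0]
  ],
  "turn": [0,0,0,0,0,0,0]
}}

```text
time: 5.15
ee_pos: [0.4321, -0.3631, 0.0706]
eef_rot: [0.992, 0.129, 0.0, 0.0]
ft_force: [-0.4, 0.7, 0.7]
width: 0.0868
grip_force: 0.0
```

>>> {"method": "step_arm", "body": {
  "delta_pos": [
    [0,0,0],
    [0,0,0],
    [0,0,0],
    [0,0,0],
    [0,0,0],
    [0,0,0],
    [0,0,0],
    [0,0,0],
    [0,0,0],
    [0,0,0]
  ],
  "turn": [0,0,0,0,0,0,0,0,0,0],
  "grip": 1,
  "newtons": 45
}}

```text
time: 6.15
ee_pos: [0.4317, -0.3631, 0.0701]
eef_rot: [0.992, 0.129, -0.0, 0.0]
ft_force: [-0.1, -0.8, 0.4]
width: 0.0154
grip_force: 0.0
```

>>> {"method": "step_arm", "body": {
  "delta_pos": [
    [0,0,-0.15],
    [0,0,0],
    [0,0,0],
    [0,0,0],
    [0,0,0],
    [0,0,0]
  ],
  "turn": [0,0,0,0,0,0]
}}

```text
time: 6.75
ee_pos: [0.432, -0.363, 0.0687]
eef_rot: [0.992, 0.129, 0.001, -0.001]
ft_force: [-9.9, 10.7, 33.4]
width: 0.0114
grip_force: 45.3
```

>>> {"method": "step_arm", "body": {
  "delta_pos": [
    [0,0,0.1],
    [0,0,0.2],
    [0,0,0.3],
    [0,0,0.4],
    [0,0,0.5],
    [0,0,0.5],
    [0,0,0.3],
    [0,0,0],
    [0,0,0]
  ],
  "turn": [0,0,0,0,0,0,0,0,0]
}}

```text
time: 7.65
ee_pos: [0.4317, -0.3629, 0.1238]
eef_rot: [0.992, 0.129, 0.0, -0.0]
ft_force: [0.6, 1.0, -7.3]
width: 0.0112
grip_force: 45.0
```

>>> {"method": "step_arm", "body": {
  "delta_pos": [
    [0.1,0.3,0.2],
    [0.1,0.6,0.2],
    [0.1,0.9,0.2],
    [0.1,1,0.2],
    [0.1,1,0],
    [0.1,1,0],
    [0.1,1,0],
    [0.1,1,0],
    [0.1,1,0],
    [0.1,0.9,0],
    [0.1,0.7,0],
    [0.1,0.4,0]
  ],
  "turn": [-0.19,-0.19,-0.19,-0.19,-0.19,-0.19,-0.19,-0.19,-0.19,-0.19,-0.19,-0.19]
}}

```text
time: 8.85
ee_pos: [0.4614, -0.1163, 0.1433]
eef_rot: [1.0, -0.007, -0.0, -0.0]
ft_force: [0.3, -1.2, -6.5]
width: 0.0113
grip_force: 45.0
```

>>> {"method": "step_arm", "body": {
  "delta_pos": [
    [0.08,0.2,0],
    [0,0.12,0],
    [0,0,0],
    [0,0,0],
    [0,0,0],
    [0,0,0]
  ],
  "turn": [-0.025,0,0,0,0,0]
}}

```text
time: 9.45
ee_pos: [0.4636, -0.1105, 0.1438]
eef_rot: [1.0, -0.009, 0.0, 0.0]
ft_force: [-0.1, 0.5, -7.6]
width: 0.0116
grip_force: 45.0
```

```bash
python3 - <<'E'
from h import *
a=snap('scene','s2');d=snap('side','d2');b=snap('wrist','w3');s=read_state();print(s['ee_pos'],s['eef_rot'],s['ft_force'])
im=np.vstack([np.hstack([cv2.resize(a['image'][130:310,180:440],(400,277)),cv2.resize(d['image'][130:337,200:500],(400,277))]),b['image'][0:300,0:640][:, :800] if 0 else np.pad(b['image'][:300],((0,0),(0,160),(0,0)))])
cv2.imwrite('pics/m2.png',im[:,:,::-1])
E
```

```text
[ 0.46367509 -0.11025504  0.14383948] [ 9.99959534e-01 -8.99599401e-03  3.16753877e-05  4.68273512e-05] [-0.26030485 -0.42077036 -7.26376271]
```

View pics/m2.png

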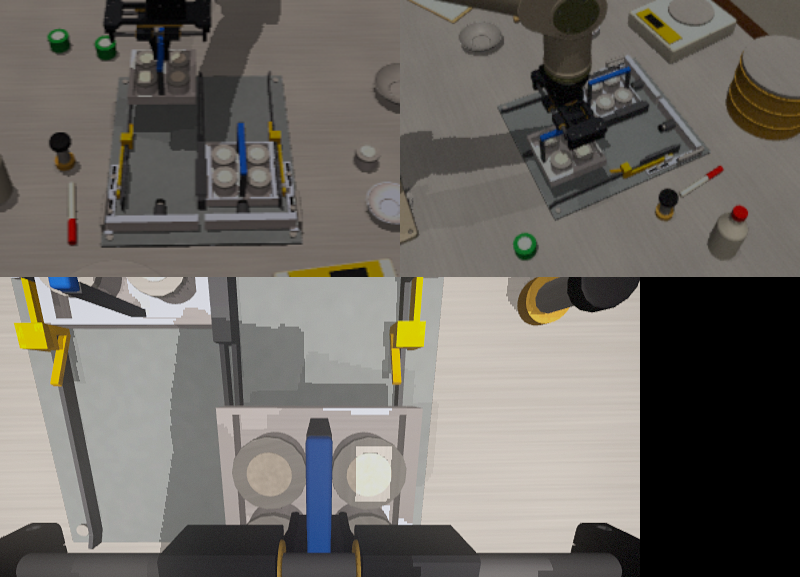

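The tray hangs level over the mouth with its tins in place. In the wrist view its front rim is at row ~408, columns 218–420, and the catch ramp starts at row ~383, column 397. One check of tray against guides before I lower it.

```bash
python3 - <<'E'
from h import *
c=load('w3');w=pts(c)[:300].reshape(-1,3);w=w[~np.isnan(w[:,0])]
rim=w[(w[:,2]>.085)&(w[:,2]<.105)&(w[:,0]<.54)&(w[:,0]>.40)&(w[:,1]>-.2)&(w[:,1]<-.02)]
print('rim z',np.percentile(rim[:,2],[50,95]),'front x',np.percentile(rim[:,0],99.5))
for x in (.45,.47,.49,.51):
    r=rim[abs(rim[:,0]-x)<.01]; print(x,np.percentile(r[:,1],[.5,99.5]) if len(r)>20 else 0, np.percentile(r[:,2],90) if len(r) else 0)
fr=rim[rim[:,0]>np.percentile(rim[:,0],99.5)-.006]; 
ys=np.linspace(-.165,-.055,8);e=[]
for y in ys:
    q=rim[abs(rim[:,1]-y)<.006]; e.append(q[:,0].max())
print('front edge yaw deg',np.degrees(np.polyfit(ys,e,1)[0]),np.round(e,4))
for x in np.arange(.54,.74,.02):
    s=w[abs(w[:,0]-x)<.01]; g=s[(s[:,2]>.0155)&(s[:,2]<.05)]
    L=g[(g[:,1]>-.07)&(g[:,1]<-.01)];R=g[(g[:,1]<-.15)&(g[:,1]>-.185)]
    print(x.round(2),np.percentile(L[:,1],1).round(4) if len(L)>9 else 0,np.percentile(R[:,1],99).round(4) if len(R)>9 else 0)
b=w[(w[:,1]<-.09)&(w[:,1]>-.14)&(w[:,0]>.66)&(w[:,2]>.014)&(w[:,2]<.04)]
if len(b): print('buffer',np.percentile(b[:,0],[0.5,5]))
c0=load('s2');w=pts(c0);b=w[(w[...,1]<-.09)&(w[...,1]>-.14)&(w[...,0]>.66)&(w[...,0]<.74)&(w[...,2]>.015)&(w[...,2]<.04)];print('buf scene',len(b),np.percentile(b[:,0],[.5,5,50]),b[:,2].max())
E
```

```text
rim z [0.09658468 0.09806963] front x 0.5250881006063923
0.45 [-0.17487964 -0.04535487] 0.09839018209275063
0.47 [-0.1754609  -0.04550873] 0.09758335194679277
0.49 [-0.17595368 -0.04591165] 0.09756346490694395
0.51 [-0.17614133 -0.04642121] 0.09765624206025031
front edge yaw deg 1.1306085522311382 [0.5231 0.5234 0.5237 0.5241 0.5244 0.5246 0.525  0.5253]
0.54 -0.0447 -0.1702
0.56 -0.0453 -0.1704
0.58 -0.0457 -0.1706
0.6 -0.0461 -0.1786
0.62 -0.0462 -0.1787
0.64 0 0
0.66 0 0
0.68 0 0
0.7 0 0
0.72 0 0
buf scene 56 [0.71319993 0.71452525 0.72909896] 0.03621539195661028
```

Tray bottom is at z 0.0757, its centreline is within 0.5 mm of the bay line, and yaw matches. I need to lower it 67.7 mm.

>>> {"method": "step_arm", "body": {
  "delta_pos": [
    [0,0.02,-0.2],
    [0,0,-0.4],
    [0,0,-0.4],
    [0,0,-0.4],
    [0,0,-0.4],
    [0,0,-0.3],
    [0,0,-0.2],
    [0,0,-0.1],
    [0,0,-0.1],
    [0,0,0],
    [0,0,0]
  ],
  "turn": [0,0,0,0,0,0,0,0,0,0,0]
}}

```text
time: 10.7
ee_pos: [0.4639, -0.1097, 0.0816]
eef_rot: [1.0, -0.009, 0.0, 0.0]
ft_force: [0.8, 0.2, -7.2]
width: 0.0114
grip_force: 45.0
```

>>> {"method": "step_arm", "body": {
  "delta_pos": [
    [0,0,-0.06],
    [0,0,-0.06],
    [0,0,-0.06],
    [0,0,-0.04],
    [0,0,0],
    [0,0,0]
  ],
  "turn": [0,0,0,0,0,0]
}}

```text
time: 11.3
ee_pos: [0.4638, -0.1096, 0.0768]
eef_rot: [1.0, -0.009, -0.0, -0.0]
ft_force: [-7.4, 1.0, 13.0]
width: 0.0113
grip_force: 45.0
```

Down on the floor of the mouth. I'll ease the grip so the tray settles, then slide it by the handle with a light grip past the catch ramp.

>>> {"method": "step_arm", "body": {
  "delta_pos": [
    [0,0,0],
    [0,0,0],
    [0,0,0],
    [0,0,0],
    [0,0,0]
  ],
  "turn": [0,0,0,0,0],
  "grip": 0.7
}}

```text
time: 11.8
ee_pos: [0.4638, -0.1097, 0.0759]
eef_rot: [1.0, -0.009, 0.0, 0.0]
ft_force: [0.2, -0.5, 0.1]
width: 0.0259
grip_force: 0.0
```

>>> {"method": "step_arm", "body": {
  "delta_pos": [
    [0,0,0],
    [0,0,0],
    [0,0,0],
    [0,0,0],
    [0,0,0],
    [0,0,0]
  ],
  "turn": [0,0,0,0,0,0],
  "grip": 1,
  "newtons": 12
}}

```text
time: 12.4
ee_pos: [0.4637, -0.1096, 0.0758]
eef_rot: [1.0, -0.009, 0.0, 0.0]
ft_force: [-0.9, -0.9, -0.6]
width: 0.0119
grip_force: 12.0
```

>>> {"method": "step_arm", "body": {
  "delta_pos": [
    [0.1,-0.002,0],
    [0.1,-0.002,0],
    [0.15,-0.003,0],
    [0.15,-0.003,0],
    [0.15,-0.003,0],
    [0.15,-0.003,0],
    [0.15,-0.003,0],
    [0.15,-0.003,0]
  ],
  "turn": [0,0,0,0,0,0,0,0]
}}

```text
time: 13.2
ee_pos: [0.4898, -0.1102, 0.0759]
eef_rot: [1.0, -0.009, -0.002, -0.001]
ft_force: [-10.9, 1.8, 15.1]
width: 0.0119
grip_force: 12.0
```

Sliding force is already coupling into pitch, so I'll let go and push low on the rear leg instead.

>>> {"method": "step_arm", "body": {
  "delta_pos": [
    [0,0,0],
    [0,0,0],
    [0,0,0],
    [0,0,0],
    [0,0,0.4],
    [0,0,0.8],
    [0,0,0.8],
    [0,0,0.4],
    [-0.6,0.01,0.1],
    [-1,0.02,0],
    [-1,0.02,0],
    [-0.9,0.02,0]
  ],
  "turn": [0,0,0,0,0,0,0,0,0,0,0,0],
  "grip": 0.55
}}

```text
time: 14.4
ee_pos: [0.4026, -0.1085, 0.1382]
eef_rot: [1.0, -0.009, -0.0, 0.0]
ft_force: [-0.3, 0.0, 0.3]
width: 0.0394
grip_force: 0.0
```

>>> {"method": "step_arm", "body": {
  "delta_pos": [
    [0,0,0],
    [0,0,0],
    [0,0,0],
    [0,0,0],
    [0,0,0],
    [0,0,0]
  ],
  "turn": [0,0,0,0,0,0],
  "grip": 1,
  "newtons": 20
}}

```text
time: 15.0
ee_pos: [0.4038, -0.1085, 0.1382]
eef_rot: [1.0, -0.009, -0.0, 0.0]
ft_force: [0.1, 0.2, 0.2]
width: 0.0024
grip_force: 0.0
```

```bash
python3 - <<'E'
from h import *
b=snap('wrist','w4');d=snap('side','d4');s=snap('scene','s4');print(read_state()['ee_pos'])
for n in('w4','d4','s4'):
  c=load(n);W=pts(c)
  for m in blobs(blue(c),15):
    q=W[m];q=q[~np.isnan(q[:,0])]; q=q[(q[:,1]<-.07)&(q[:,1]>-.16)&(q[:,0]>.35)&(q[:,0]<.75)]
    if len(q)<15: continue
    zm=np.percentile(q[:,2],90);q=q[q[:,2]>zm-.006]
    print(n,'bar x',np.percentile(q[:,0],[1,99]).round(4),'y',q[:,1].mean().round(4),'z',zm.round(4))
im=np.vstack([np.hstack([cv2.resize(s['image'][130:310,180:440],(400,277)),cv2.resize(d['image'][130:337,200:500],(400,277))]),np.pad(b['image'][:300],((0,0),(0,160),(0,0)))])
cv2.imwrite('pics/m4.png',im[:,:,::-1])
E
```

```text
[ 0.40374482 -0.1084622   0.13827051]
w4 bar x [0.464  0.5155] y -0.1114 z 0.0987
w4 bar x [0.4098 0.4164] y -0.1061 z 0.0984
w4 bar x [0.4036 0.411 ] y -0.1083 z 0.0988
d4 bar x [0.4864 0.5151] y -0.1107 z 0.099
s4 bar x [0.4075 0.5172] y -0.111 z 0.0994
```

View pics/m4.png

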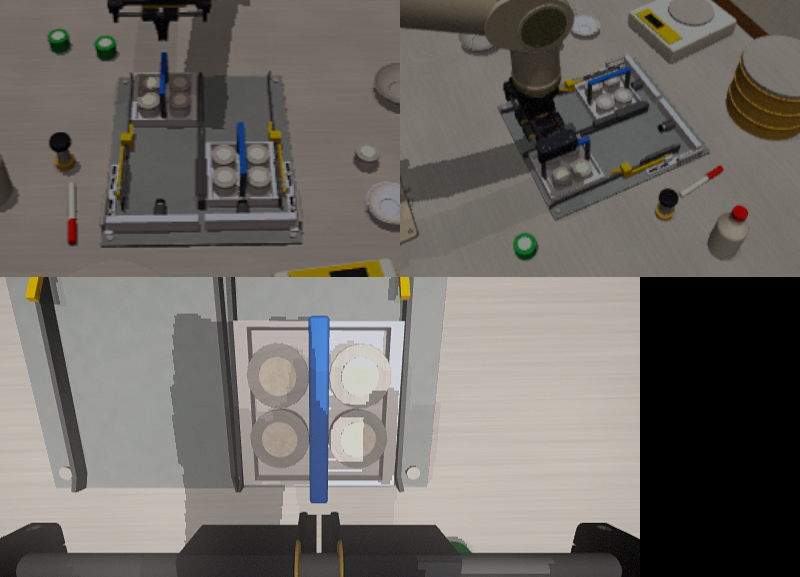

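The tray has not moved: the bar's far end is still at x ≈ 0.516, so its origin is ~0.459 and the light grip slipped along the bar. It sits well between the guides with all its tins. The rear leg is too close to the base for a low push, so I'll regrip firmly, unload it slightly, and slide it in about 35 mm first.

>>> {"method": "step_arm", "body": {
  "delta_pos": [
    [0,0,0],
    [0,0,0],
    [0,0,0],
    [0,0,0],
    [0.4,-0.01,0],
    [0.8,-0.02,0],
    [0.7,-0.02,0],
    [0.34,0,0],
    [0,0,0]
  ],
  "turn": [0,0,0,0,0,0,0,0,0],
  "grip": 0.45
}}

```text
time: 16.05
ee_pos: [0.4604, -0.1097, 0.1382]
eef_rot: [1.0, -0.009, -0.0, 0.001]
ft_force: [-0.2, -0.4, 0.3]
width: 0.0474
grip_force: 0.0
```

>>> {"method": "step_arm", "body": {
  "delta_pos": [
    [0,0,-0.5],
    [0,0,-0.7],
    [0,0,-0.7],
    [0,0,-0.4],
    [0,0,-0.2],
    [0,0,-0.05],
    [0,0,0]
  ],
  "turn": [0,0,0,0,0,0,0]
}}

```text
time: 16.75
ee_pos: [0.4598, -0.1097, 0.0748]
eef_rot: [1.0, -0.009, 0.0, 0.0]
ft_force: [-0.2, 0.5, -0.7]
width: 0.0483
grip_force: 0.0
```

>>> {"method": "step_arm", "body": {
  "delta_pos": [
    [0,0,0],
    [0,0,0],
    [0,0,0],
    [0,0,0],
    [0,0,0],
    [0,0,0],
    [0,0,0],
    [0,0,0]
  ],
  "turn": [0,0,0,0,0,0,0,0],
  "grip": 1,
  "newtons": 50
}}

```text
time: 17.55
ee_pos: [0.4597, -0.1096, 0.0746]
eef_rot: [1.0, -0.009, 0.0, -0.0]
ft_force: [-0.6, 0.3, 0.4]
width: 0.0115
grip_force: 50.0
```

>>> {"method": "step_arm", "body": {
  "delta_pos": [
    [0,0,0.02],
    [0,0,0],
    [0,0,0]
  ],
  "turn": [0,0,0]
}}

```text
time: 17.85
ee_pos: [0.4591, -0.1096, 0.0747]
eef_rot: [1.0, -0.009, -0.001, 0.0]
ft_force: [-0.8, -0.2, -6.2]
width: 0.0109
grip_force: 50.0
```

>>> {"method": "step_arm", "body": {
  "delta_pos": [
    [0.05,-0.001,0],
    [0.1,-0.002,0],
    [0.1,-0.002,0],
    [0.1,-0.002,0],
    [0.1,-0.002,0],
    [0,0,0]
  ],
  "turn": [0,0,0,0,0,0]
}}

```text
time: 18.45
ee_pos: [0.4714, -0.1099, 0.0751]
eef_rot: [1.0, -0.009, 0.0, 0.0]
ft_force: [-0.5, -0.5, -7.2]
width: 0.0113
grip_force: 50.0
```

>>> {"method": "step_arm", "body": {
  "delta_pos": [
    [0.1,-0.002,0],
    [0.1,-0.002,0],
    [0.1,-0.002,0],
    [0.1,-0.002,0],
    [0.1,-0.002,0]
  ],
  "turn": [0,0,0,0,0]
}}

```text
time: 18.95
ee_pos: [0.4833, -0.1101, 0.075]
eef_rot: [1.0, -0.009, -0.0, -0.0]
ft_force: [-2.6, -0.1, -5.0]
width: 0.0114
grip_force: 50.0
```

>>> {"method": "step_arm", "body": {
  "delta_pos": [
    [0.1,-0.002,0],
    [0.1,-0.002,0],
    [0.1,-0.002,0],
    [0.1,-0.002,0],
    [0.1,-0.002,0],
    [0,0,0]
  ],
  "turn": [0,0,0,0,0,0]
}}

```text
time: 19.55
ee_pos: [0.4964, -0.1104, 0.0751]
eef_rot: [1.0, -0.009, 0.0, 0.0]
ft_force: [-0.5, 1.1, -7.6]
width: 0.0115
grip_force: 50.0
```

Sliding well; origin is now ~0.496. I'll let go and move to the low push on the rear leg.

>>> {"method": "step_arm", "body": {
  "delta_pos": [
    [0,0,-0.02],
    [0,0,0],
    [0,0,0],
    [0,0,0],
    [0,0,0],
    [0,0,0.4],
    [0,0,0.8],
    [0,0,0.8],
    [-0.6,0.01,0.3],
    [-0.9,0.02,0.1],
    [-1,0.02,0],
    [-0.8,0.01,0]
  ],
  "turn": [0,0,0,0,0,0,0,0,0,0,0,0],
  "grip": 0.55
}}

```text
time: 20.75
ee_pos: [0.4125, -0.1092, 0.135]
eef_rot: [1.0, -0.009, 0.0, -0.0]
ft_force: [-0.1, 0.0, 0.5]
width: 0.0391
grip_force: 0.0
```

>>> {"method": "step_arm", "body": {
  "delta_pos": [
    [-0.1,0,0],
    [0,0,0],
    [0,0,0],
    [0,0,0],
    [0,0,0],
    [0,0,0]
  ],
  "turn": [0,0,0,0,0,0],
  "grip": 1,
  "newtons": 20
}}

```text
time: 21.35
ee_pos: [0.4111, -0.1091, 0.1345]
eef_rot: [1.0, -0.009, -0.0, 0.0]
ft_force: [0.0, -1.2, -0.5]
width: 0.0028
grip_force: 0.0
```

```bash
python3 - <<'E'
from h import *
b=snap('wrist','w5');s=snap('scene','s5');print(read_state()['ee_pos'])
for n in('w5','s5'):
  c=load(n);W=pts(c)
  for m in blobs(blue(c),15):
    q=W[m];q=q[~np.isnan(q[:,0])]; q=q[(q[:,1]<-.07)&(q[:,1]>-.16)&(q[:,0]>.35)&(q[:,0]<.75)]
    if len(q)<15: continue
    zm=np.percentile(q[:,2],90);q=q[q[:,2]>zm-.006]
    print(n,'bar x',np.percentile(q[:,0],[1,99]).round(4),'y',q[:,1].mean().round(4),'z',zm.round(4))
E
```

```text
[ 0.41100472 -0.1089981   0.13449638]
w5 bar x [0.4723 0.5411] y -0.1117 z 0.0988
w5 bar x [0.4397 0.4653] y -0.1092 z 0.0987
s5 bar x [0.4435 0.5548] y -0.1113 z 0.0999
```

The tray moved in, with its origin at ~0.4965 and its rear leg face at ~0.4395. I'll descend behind the leg.

>>> {"method": "step_arm", "body": {
  "delta_pos": [
    [0,0,-0.5],
    [0,0,-0.8],
    [0,0,-0.8],
    [0,0,-0.8],
    [0,0,-0.6],
    [0,0,-0.3],
    [0,0,-0.14],
    [0,0,0]
  ],
  "turn": [0,0,0,0,0,0,0,0]
}}

```text
time: 22.25
ee_pos: [0.411, -0.109, 0.0361]
eef_rot: [1.0, -0.009, -0.0, 0.0]
ft_force: [-0.5, 0.2, 0.4]
width: 0.0009
grip_force: 0.0
```

>>> {"method": "step_arm", "body": {
  "delta_pos": [
    [0.2,-0.004,0],
    [0.2,-0.004,0],
    [0.2,-0.004,0],
    [0.2,-0.004,0],
    [0.2,-0.004,0],
    [0.2,-0.004,0]
  ],
  "turn": [0,0,0,0,0,0]
}}

```text
time: 22.85
ee_pos: [0.439, -0.1094, 0.0355]
eef_rot: [1.0, -0.009, -0.002, -0.0]
ft_force: [-11.0, 1.5, 8.4]
width: 0.0003
grip_force: 5.9
```

>>> {"method": "step_arm", "body": {
  "delta_pos": [
    [0.1,-0.002,0],
    [0.1,-0.002,0],
    [0.1,-0.002,0],
    [0.1,-0.002,0],
    [0.1,-0.002,0],
    [0.1,-0.002,0]
  ],
  "turn": [0,0,0,0,0,0]
}}

```text
time: 23.45
ee_pos: [0.4543, -0.1098, 0.0355]
eef_rot: [1.0, -0.009, -0.002, -0.0]
ft_force: [-9.0, 0.5, 5.5]
width: 0.0002
grip_force: 4.5
```

```bash
python3 - <<'E'
from h import *
b=snap('side','d6');s=snap('scene','s6');S=read_state();print(S['ee_pos'],S['ft_force'])
for n in('d6','s6'):
  c=load(n);W=pts(c)
  for m in blobs(blue(c),15):
    q=W[m];q=q[~np.isnan(q[:,0])]; q=q[(q[:,1]<-.07)&(q[:,1]>-.16)&(q[:,0]>.35)&(q[:,0]<.75)]
    if len(q)<15: continue
    zm=np.percentile(q[:,2],90);q=q[q[:,2]>zm-.006]
    print(n,'bar x',np.percentile(q[:,0],[1,99]).round(4),'y',q[:,1].mean().round(4),'z',zm.round(4),'slope',np.polyfit(q[:,0],q[:,2],1)[0])
im=np.hstack([cv2.resize(s['image'][130:310,180:440],(400,277)),cv2.resize(b['image'][130:337,200:500],(400,277))])
cv2.imwrite('pics/m6.png',im[:,:,::-1])
E
```

```text
[ 0.45486838 -0.10978655  0.03559489] [-5.58684186  0.30210671  1.50557955]
d6 bar x [0.5049 0.5752] y -0.1125 z 0.0991 slope 0.0018874686440647995
s6 bar x [0.4771 0.5817] y -0.1125 z 0.0997 slope 0.001987852123847015
```

View pics/m6.png

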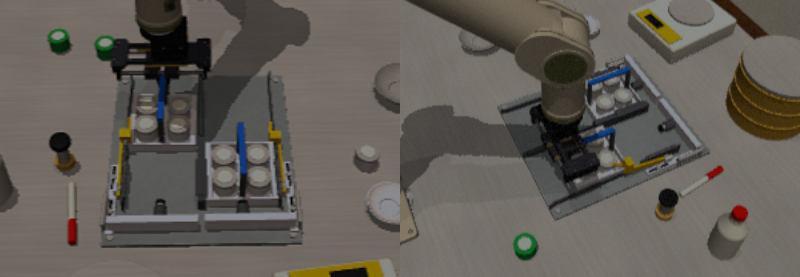

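The tray is level at origin ~0.524. The catch, at (125,133) in the left panel, is riding up on its rim, and the tins stand. Plain push is ~6–10 N. I'll continue towards the buffer, which I expect around TCP x ≈ 0.57.

>>> {"method": "step_arm", "body": {
  "delta_pos": [
    [0.12,-0.002,0],
    [0.15,-0.003,0],
    [0.15,-0.003,0],
    [0.15,-0.003,0],
    [0.15,-0.003,0],
    [0.15,-0.003,0],
    [0.15,-0.003,0],
    [0.15,-0.003,0],
    [0.15,-0.003,0],
    [0.15,-0.003,0],
    [0.15,-0.003,0],
    [0.15,-0.003,0]
  ],
  "turn": [0,0,0,0,0,0,0,0,0,0,0,0]
}}

```text
time: 24.75
ee_pos: [0.4986, -0.1107, 0.0355]
eef_rot: [1.0, -0.009, -0.002, -0.0]
ft_force: [-10.1, 0.7, 6.8]
width: 0.0005
grip_force: 4.9
```

>>> {"method": "step_arm", "body": {
  "delta_pos": [
    [0.15,-0.003,0],
    [0.15,-0.003,0],
    [0.15,-0.003,0],
    [0.15,-0.003,0],
    [0.15,-0.003,0],
    [0.15,-0.003,0],
    [0.12,-0.003,0],
    [0.1,-0.002,0],
    [0.1,-0.002,0]
  ],
  "turn": [0,0,0,0,0,0,0,0,0]
}}

```text
time: 25.65
ee_pos: [0.5291, -0.1114, 0.0356]
eef_rot: [1.0, -0.009, -0.002, -0.0]
ft_force: [-10.4, -0.0, 7.5]
width: 0.0007
grip_force: 5.1
```

>>> {"method": "step_arm", "body": {
  "delta_pos": [
    [0.1,-0.002,0],
    [0.1,-0.002,0],
    [0.1,-0.002,0],
    [0.1,-0.002,0],
    [0.1,-0.002,0],
    [0.1,-0.002,0],
    [0.1,-0.002,0],
    [0.1,-0.002,0],
    [0.1,-0.002,0]
  ],
  "turn": [0,0,0,0,0,0,0,0,0]
}}

```text
time: 26.55
ee_pos: [0.5516, -0.1119, 0.0356]
eef_rot: [1.0, -0.009, -0.002, -0.0]
ft_force: [-10.2, 0.9, 7.0]
width: 0.0004
grip_force: 5.0
```

>>> {"method": "step_arm", "body": {
  "delta_pos": [
    [0.08,-0.001,0],
    [0.08,-0.001,0],
    [0.08,-0.001,0]
  ],
  "turn": [0,0,0]
}}

```text
time: 26.85
ee_pos: [0.5576, -0.112, 0.0356]
eef_rot: [1.0, -0.009, -0.002, -0.0]
ft_force: [-9.7, 0.0, 6.7]
width: 0.0001
grip_force: 5.0
```

>>> {"method": "step_arm", "body": {
  "delta_pos": [
    [0.08,-0.001,0],
    [0.08,-0.001,0]
  ],
  "turn": [0,0]
}}

```text
time: 27.05
ee_pos: [0.5616, -0.1121, 0.0356]
eef_rot: [1.0, -0.009, -0.002, -0.0]
ft_force: [-10.4, 0.8, 6.7]
width: 0.0004
grip_force: 5.0
```

>>> {"method": "step_arm", "body": {
  "delta_pos": [
    [0.08,-0.001,0],
    [0.08,-0.001,0]
  ],
  "turn": [0,0]
}}

```text
time: 27.25
ee_pos: [0.5656, -0.1121, 0.0356]
eef_rot: [1.0, -0.009, -0.002, -0.0]
ft_force: [-9.5, -0.1, 7.4]
width: 0.0005
grip_force: 5.0
```

>>> {"method": "step_arm", "body": {
  "delta_pos": [
    [0.08,-0.001,0]
  ],
  "turn": [0]
}}

```text
time: 27.35
ee_pos: [0.5676, -0.1122, 0.0355]
eef_rot: [1.0, -0.009, -0.002, -0.0]
ft_force: [-9.2, 0.7, 5.6]
width: 0.0003
grip_force: 5.0
```

>>> {"method": "step_arm", "body": {
  "delta_pos": [
    [0.08,-0.001,0]
  ],
  "turn": [0]
}}

```text
time: 27.45
ee_pos: [0.5696, -0.1122, 0.0356]
eef_rot: [1.0, -0.009, -0.002, -0.0]
ft_force: [-9.0, -0.0, 7.0]
width: 0.0006
grip_force: 5.0
```

>>> {"method": "step_arm", "body": {
  "delta_pos": [
    [0.08,-0.001,0]
  ],
  "turn": [0]
}}

```text
time: 27.55
ee_pos: [0.5716, -0.1122, 0.0356]
eef_rot: [1.0, -0.009, -0.002, -0.0]
ft_force: [-10.2, 0.4, 6.7]
width: 0.0009
grip_force: 5.0
```

>>> {"method": "step_arm", "body": {
  "delta_pos": [
    [0.08,-0.001,0]
  ],
  "turn": [0]
}}

```text
time: 27.65
ee_pos: [0.5736, -0.1122, 0.0355]
eef_rot: [1.0, -0.009, -0.002, -0.0]
ft_force: [-9.7, 0.4, 7.1]
width: 0.0005
grip_force: 5.0
```

>>> {"method": "step_arm", "body": {
  "delta_pos": [
    [0.08,-0.001,0]
  ],
  "turn": [0]
}}

```text
time: 27.75
ee_pos: [0.5756, -0.1123, 0.0356]
eef_rot: [1.0, -0.009, -0.002, -0.0]
ft_force: [-10.0, 0.2, 7.1]
width: 0.0005
grip_force: 5.0
```

>>> {"method": "step_arm", "body": {
  "delta_pos": [
    [0.08,-0.001,0]
  ],
  "turn": [0]
}}

```text
time: 27.85
ee_pos: [0.5776, -0.1123, 0.0356]
eef_rot: [1.0, -0.009, -0.002, -0.0]
ft_force: [-10.5, 1.6, 6.7]
width: 0.0003
grip_force: 5.0
```

>>> {"method": "step_arm", "body": {
  "delta_pos": [
    [0.08,-0.001,0]
  ],
  "turn": [0]
}}

```text
time: 27.95
ee_pos: [0.5794, -0.1124, 0.0356]
eef_rot: [1.0, -0.009, -0.002, -0.0]
ft_force: [-15.1, 0.9, 10.7]
width: 0.0007
grip_force: 7.6
```

>>> {"method": "step_arm", "body": {
  "delta_pos": [
    [0.08,-0.001,0]
  ],
  "turn": [0]
}}

```text
time: 28.05
ee_pos: [0.5804, -0.1124, 0.0355]
eef_rot: [1.0, -0.009, -0.003, -0.001]
ft_force: [-19.5, 1.0, 15.0]
width: 0.0006
grip_force: 9.5
```

>>> {"method": "step_arm", "body": {
  "delta_pos": [
    [0.04,-0.001,0]
  ],
  "turn": [0]
}}

```text
time: 28.15
ee_pos: [0.5811, -0.1125, 0.0355]
eef_rot: [1.0, -0.009, -0.004, -0.001]
ft_force: [-20.6, 1.9, 16.0]
width: 0.0003
grip_force: 10.3
```

Buffer touched at TCP x ≈ 0.578. Small steps from here, watching for the catch to drop.

>>> {"method": "step_arm", "body": {
  "delta_pos": [
    [0.04,-0.001,0],
    [0,0,0]
  ],
  "turn": [0,0]
}}

```text
time: 28.35
ee_pos: [0.5817, -0.1126, 0.0355]
eef_rot: [1.0, -0.009, -0.004, -0.001]
ft_force: [-20.4, 1.4, 15.6]
width: 0.0006
grip_force: 10.1
```

```bash
cat >> h.py <<'E'
def catch(tag):
    S=read_state();print(S['ee_pos'].round(4) if hasattr(S['ee_pos'],'round') else S['ee_pos'],np.round(S['ft_force'],1))
    for n in('scene','side'):
        c=snap(n,n[0]+tag);W=pts(c)
        for nm,fn in(('y',yellow),('b',blue)):
            m=fn(c)>0;q=W[m];q=q[~np.isnan(q[:,0])]
            for lab,lo,hi in(('ours',-.2 if nm=='y' else -.16,-.16 if nm=='y' else -.07),('full',.08 if nm=='y' else 0,.13 if nm=='y' else .07)):
                r=q[(q[:,1]>lo)&(q[:,1]<hi)&(q[:,0]>.4)&(q[:,0]<.75)&(q[:,2]<.13)]
                if len(r)>8:
                    if nm=='y': r2=r[r[:,0]<.60]; print(n,lab,'nose zmax',np.percentile(r2[:,2],[50,90,98]).round(4) if len(r2) else 0,'x',np.percentile(r[:,0],[1,99]).round(4))
                    else: t=r[r[:,2]>np.percentile(r[:,2],90)-.006];print(n,lab,'bar x',np.percentile(t[:,0],[1,99]).round(4),'z',np.percentile(t[:,2],90).round(4),'slope',np.polyfit(t[:,0],t[:,2],1)[0].round(4))
E
python3 -c "
from h import *
catch('7')"
```

```text
[ 0.5817 -0.1126  0.0355] [-20.4   1.4  15.6]
scene ours nose zmax [0.0586 0.0618 0.0628] x [0.5362 0.6959]
scene full nose zmax [0.0378 0.0415 0.0427] x [0.5453 0.7002]
scene ours bar x [0.6072 0.7082] z 0.1004 slope -0.0006
scene full bar x [0.5994 0.7094] z 0.0994 slope -0.0001
side ours nose zmax [0.0573 0.0605 0.0624] x [0.5436 0.6868]
side full nose zmax [0.0374 0.0416 0.0422] x [0.5466 0.6177]
side ours bar x [0.637  0.7038] z 0.1002 slope -0.0077
side full bar x [0.5944 0.6228] z 0.0989 slope 0.0331
```

Catch still raised (nose at 0.062 against 0.042 for the latched one). Continue.

>>> {"method": "step_arm", "body": {
  "delta_pos": [
    [0.04,-0.001,0],
    [0,0,0]
  ],
  "turn": [0,0]
}}

```text
time: 28.65
ee_pos: [0.5826, -0.1127, 0.0355]
eef_rot: [1.0, -0.01, -0.004, -0.001]
ft_force: [-20.1, 1.5, 14.9]
width: 0.0003
grip_force: 10.3
```

>>> {"method": "step_arm", "body": {
  "delta_pos": [
    [0.04,-0.001,0],
    [0,0,0]
  ],
  "turn": [0,0]
}}

```text
time: 28.85
ee_pos: [0.5833, -0.1129, 0.0355]
eef_rot: [1.0, -0.01, -0.004, -0.001]
ft_force: [-22.3, 1.2, 17.3]
width: 0.0005
grip_force: 11.0
```

```bash
python3 -c "
from h import *
catch('8')" | grep -v full
```

```text
[ 0.5833 -0.1129  0.0355] [-22.3   1.2  17.3]
scene ours nose zmax [0.0389 0.0416 0.0433] x [0.5395 0.6959]
scene ours bar x [0.6073 0.7088] z 0.0998 slope 0.0063
side ours nose zmax [0.0359 0.0407 0.0419] x [0.5405 0.6818]
side ours bar x [0.6372 0.705 ] z 0.1 slope 0.0083
```

The catch has dropped (nose 0.042, the same as the latched bay). I'll back off slowly, then rise.

>>> {"method": "step_arm", "body": {
  "delta_pos": [
    [-0.08,0.001,0],
    [-0.1,0.002,0],
    [-0.15,0.003,0],
    [-0.2,0.003,0],
    [-0.3,0.005,0],
    [-0.4,0.007,0],
    [-0.2,0.003,0],
    [0,0,0.3]
  ],
  "turn": [0,0,0,0,0,0,0,0]
}}

```text
time: 29.75
ee_pos: [0.55, -0.1114, 0.0432]
eef_rot: [1.0, -0.009, -0.001, -0.0]
ft_force: [-0.2, 0.5, -0.2]
width: 0.0006
grip_force: 0.0
```

>>> {"method": "step_arm", "body": {
  "delta_pos": [
    [0,0,0.8],
    [0,0,1],
    [0,0,1],
    [0,0,1],
    [0,0,1],
    [-0.5,0,1],
    [-0.8,0,1],
    [-0.5,0,0.5],
    [0,0,0],
    [0,0,0],
    [0,0,0]
  ],
  "turn": [0,0,0,0,0,0,0,0,0,0,0]
}}

```text
time: 30.85
ee_pos: [0.5066, -0.1113, 0.2255]
eef_rot: [1.0, -0.009, -0.0, 0.0]
ft_force: [-0.3, 0.8, -0.3]
width: 0.0004
grip_force: 0.0
```

```bash
python3 -c "
from h import *
catch('9')
s=load('s9');b=load('d9');w=snap('wrist','w9')
im=np.vstack([np.hstack([cv2.resize(s['image'][130:310,180:440],(400,277)),cv2.resize(b['image'][130:337,200:500],(400,277))]),np.pad(w['image'][:320],((0,0),(0,160),(0,0)))])
cv2.imwrite('pics/m9.png',im[:,:,::-1])"
```

```text
[ 0.5066 -0.1113  0.2255] [-0.3  0.8 -0.3]
scene ours nose zmax [0.038  0.0414 0.0425] x [0.5374 0.6927]
scene full nose zmax [0.0381 0.0415 0.0434] x [0.5466 0.7006]
scene ours bar x [0.599  0.7079] z 0.1004 slope 0.0079
scene full bar x [0.6007 0.7106] z 0.1001 slope 0.0011
side ours nose zmax [0.0373 0.0412 0.0428] x [0.5393 0.6729]
side full nose zmax [0.036  0.0409 0.0416] x [0.5451 0.5803]
side ours bar x [0.5934 0.7055] z 0.0999 slope 0.0056
side full bar x [0.6659 0.7058] z 0.099 slope 0.0441Traceback (most recent call last):
  File "<string>", line 4, in <module>
    s=load('s9');b=load('d9');w=snap('wrist','w9')
                   ~~~~^^^^^^
  File "h.py", line 12, in load
    def load(f): return dict(np.load(f'pics/{f}.npz'))
                             ~~~~~~~^^^^^^^^^^^^^^^^^
    fid = stack.enter_context(open(os.fspath(file), "rb"))
                              ~~~~^^^^^^^^^^^^^^^^^^^^^^^
FileNotFoundError: [Errno 2] No such file or directory: 'pics/d9.npz'
```

```bash
python3 -c "
from h import *
w=snap('wrist','w9')"
```

```text
(no output)
```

View pics/w9.png

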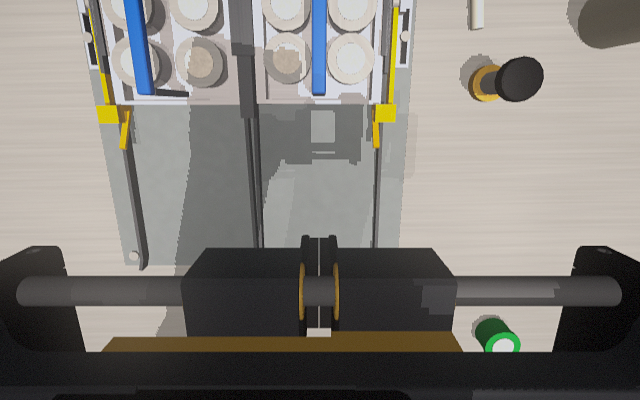

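The tray is latched: its rear edge is at row ~103, right behind the catch nose at (385,113), matching the other bay. The tins visible in the frame stand, and the gripper is clear.

```bash
python3 -c "
from bench import *
print(close_job())"
```

```text
the job is handed in; nothing more can be done
None
```

The tray is latched in the empty bay with the catch down behind it and the gripper clear. The last picture showed only its rear tins, standing; the job was handed in at about 31 s, and no verdict came back.

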